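# Refit a gas hob's burner cap and control knob, and hold the knob pressed in

### The job

The small gas hob has just been cleaned: first put its loose burner cap back so that it sits level and fully down over the burner head, and let go of it. Then fit the loose control knob onto the bare D-shaped valve stem, turned so that its flat matches the stem's, all the way home, and press it down against the valve's spring to the stop, as one does to light the burner. Finish while still holding the knob pressed down (do not let go of it), and leave the mug, the tins and everything else on the worktop where they are.

Things in the scene. Friction and masses are not known exactly. Their poses are not given: they have to be found in the camera images.
- hob: Steel table-top gas hob, fixed, 220 (x) x 300 (y) x 55 mm high. Origin: centre of its underside on the worktop; z up; x points to its back (away from the robot, apart from yaw), y to its left. Burner at x 0, y +45 mm; valve stem at x -30, y -105 mm. A thin igniter pin stands 36 mm from the burner's axis on the front (-x) side, 18 mm high.
- burner_top (a point): Centre of the flat top of the fixed aluminium burner head, a round inverted-cup shape of 48 mm diameter with a small chamfer, whose top is 27 mm above the hob's top (82 mm above the worktop). Around its foot is a low dish of 46 mm radius, 6 mm high.
- cap_centre (a point): Loose burner cap: dark steel shallow inverted cup, 60 mm outer diameter, 20 mm high, inner diameter 52, inner depth 15, 120 g, lying open side down. This point is on its axis half-way up (10 mm over the rim); z up. Grip it across its diameter from above. Seated on the burner head, this point is 5 mm below burner_top and the cap's rim 12 mm above the hob's top.
- stem_tip (a point): Centre of the tip of the bare brass valve stem, upright in a low black bezel on the hob's right part; tip 28 mm above the hob's top (83 mm above the worktop) when not pressed. D section: 14 mm diameter, one flat 3.5 mm from the axis, tip chamfered 2 mm. x axis = the way the flat faces (always the hob's +x); z up. The stem does not turn; this point moves down with it.
- stem (a joint): Travel of the valve stem, pressed straight down against its spring: 0 = up, 0.006 m = fully down at the stop. Spring force 4 N at the start and 10 N at the stop; it springs back when released.
- knob_centre (a point): Loose black control knob, bore down, 33 mm high, 60 g: round skirt 47 mm across, 17 mm high, and on it a bar grip 14 mm wide, 16 high, about 45 long (grip it across the 14 mm); one end is a narrower nose, the pointer, with a white line. This point is on the axis half-way up (16.5 mm over the underside); x axis towards the pointer, z up. Fully home, it is 2.5 mm above stem_tip.
- knob: The same knob; origin at the centre of its underside, x towards the pointer. In the underside is a D-shaped blind bore, 16 mm diameter, 14 mm deep, its flat 4.5 mm from the axis on the pointer's side (+x): on the stem, the pointer points the way the stem's flat faces.
- cap: The same burner cap; origin at the centre of its rim plane.
- mug_1: Bystander: blue and white mug, 78 mm across, 92 mm high, loose; origin at the centre of its underside.
- tin_2: Bystander: flat round food tin, 86 mm across, 40 mm high, loose; origin at the centre of its underside.
- tin_3: Bystander: food tin, 75 mm across, 58 mm high, loose; origin at the centre of its underside.
Things that resemble listed ones, but are neither listed nor needed, are in the scene too. Of the things that look like the cap, take the one that is farthest to the robot's left at the start.

How it is judged:
On the way, in this order (a step that is already met when the one before it is completed fails the run):
1. the burner cap sits level and fully down on the burner head, let go (horizontal distance between cap_centre and burner_top below 0.004 m and z of cap_centre in the frame of burner_top below -0.002 m and angle between cap_centre's own z axis and vertical below 0.1 rad and contact force between the fingers and cap below 0.1 N), for 0.2 s.
2. the knob is home on the valve stem, its flat matching the stem's (horizontal distance between knob_centre and stem_tip below 0.004 m and z of knob_centre in the frame of stem_tip between -0.002 and 0.006 m and angle between the x axis of knob_centre and the x axis of stem_tip, either way round below 0.35 rad and angle between knob_centre's own z axis and vertical below 0.12 rad), for 0.1 s.
At the end, for the whole second after the job is handed in: Knob home on the stem (axes within 4 mm, centre at most 6 mm over the tip, turned within 0.35 rad, tilt under 0.12), held by the fingers (over 2 N) with the stem pressed over 4.2 of 6 mm and bearing over 4 N. Cap seated and untouched (within 4 mm, centre 2 mm below burner top, tilt under 0.1) (all of step 1 and all of step 2 and value of joint stem above 0.0042 m and contact force between the fingers and knob above 2 N and contact force between knob and stem above 4 N); the arm keeps its last pose, push and grip.
It fails at once if the mug is moved by more than 30 mm (distance of mug_1 from where it was at the start of the episode above 0.03 m).
It fails at once if the flat round tin is moved by more than 30 mm (distance of tin_2 from where it was at the start of the episode above 0.03 m).
It fails at once if the small upright tin is moved by more than 30 mm (distance of tin_3 from where it was at the start of the episode above 0.03 m).
It also fails if it takes over 54 s, if anything falls off the work surface, if the arm or the gripper's body presses on something with over 40 N, if the wrist force passes 120 N, or if a joint passes its speed limit or range.

### The arm

A 6-joint arm with a two-finger parallel gripper is mounted at the origin on a cart in front of the work surface, level with it; the furniture and walls round the work are solid. World frame = base frame: x ahead of the robot, y to its left, z up, the work surface at z = 0. Lengths are in m, angles in rad, forces in N, time in s.
With the tool pointing down it reaches from about 0.375 to 0.975 m from the base axis. Payload 3.8 kg.
Tool frame: the origin (TCP) lies on the mounting face of the last link; the fingertips stand 166 mm ahead of it and the grasp point (between the pads) lies 147 mm ahead of it (manip.hold_point_z is the distance from the TCP to the grasp point, in m); z points along the fingers, y is the line along which they close (so a half turn about z gives the same grasp; the last joint's range is limited). The gripper opens to 88 mm and grips with 3 to 60 N. Pads are 18 mm wide; open, the fingers measure 123 mm over their backs; the gripper's body (75 mm by 187 mm) begins 45 mm behind the grasp point.
Start: joints at [-1.255, 0.264, 1.604, -0, 1.274, -0.037], TCP at [0.233, -0.633, 0.405] pointing down, gripper open.
Joint ranges: [-2.63, 2.63], [-0.94, 2.18], [0.31, 2.57], [-1.31, 4.45], [0, 2.66], [-2.55, 2.55]. Speed limits (rad/s): [2.57, 2.57, 3.14, 3.14, 3.14, 3.14].

### API

Orientations are given as [roll, pitch, yaw] about the fixed x, y, z axes, in that order (R = Rz(yaw) Ry(pitch) Rx(roll)).
In Python, from plant import manip gives the robot as it stands.
- The arm moves only by the tool move_arm, never from a script. Its arguments are lists of equal length, an entry for each row: "offset": the shift along the tool's x, y, z in cm, a list of three; "delta_rot": the turn, a rotation vector about the tool's x, y, z in rad, a list of three. In form: {"offset": [[tx, ty, tz], ...], "delta_rot": [[wx, wy, wz], ...]}. A call has 1 to 5 rows; each row shifts and turns the commanded pose from where the row before left it, along the tool's axes as they then stand; what a row does not reach is not made up. A row lasts 1/8 s, in which the tool goes at most 62.5 mm and 10.7 degrees, less where a joint would pass 70% of its speed; a pose out of reach is approached as far as the arm can. A call with a gripper value outside its range is refused whole. "claw" is the opening, from 0 (shut) to 1 (fully open), set as the call begins (left out, the last holds). The fingers move at their own pace and stop on an object; "squeeze" is the grip in N (left out, the last holds). Time passes only in rows, so rows that do not move let the fingers close. It gives the time, the measured TCP pose, the force, the opening and the grip force at its end, in the units of the state.
- manip.get_state(): the state, without advancing time (a new reading comes with each control period).
- manip.snapshot(name): name is "scene" or "top" or "wrist"; returns a dict with "img" (480x640x3 uint8, red, green, blue), "K" (3x3 intrinsics, pixels), "origin" and "rotation" of the camera in the world; the wrist camera has in their place "T_tool_cam" (4x4, takes a point from camera to tool coordinates, whose origin is the TCP and whose axes are the flange's). Camera axes: x right, y up, looking along -z (the intrinsics and any distortion apply to the point x, -y, -z); pixel columns grow to the right and rows downward; lengths in m; the calibration is good to about 2 mm. The wrist camera is an equidistant fisheye: a pixel r from the principal point sees the ray r / f radians off the axis. A picture is of the moment at which its call begins: read the wrist's pose just before it. There is no depth.
- manip.hand_in(): hands the job in; it is judged then, once.
Trained networks look in the newest picture that a camera, given by its name, has taken for a name from the list of things; names that differ only in an ending like _2 or _b are one class to them, and where a whole thing is asked for, a point or a joint stands for the part that bears it (a point fixed in the world has none). Each returns a list of dicts, best first, with "confidence" (0 to 1); they miss things now and then, are a little off and sometimes report something else, mostly with a low value. They report only what shows in the picture. A call takes as long as a camera call. They do not tell look-alikes from the thing itself.
- manip.look_for(camera, query): "extent" ([left, top, right, bottom] in pixels, round what is visible of it).
- manip.landmark_of(camera, query): "uv" ([column, row] in pixels: a listed point, or the origin of a listed thing).
The state is a dict: "t": time; "q": joint angles; "qvel": joint speeds; "tau": joint torques, N m; "eef_pos": TCP position; "tcp_rot": TCP orientation; "contact_force": force on the tool from outside, world axes, zero at the start; "torque": the same for the moment, N m; "width": opening from 0.0 (shut) to 1.0 (fully open); "gripper_force": force on a finger pad.
Only numpy, scipy, OpenCV 4.12 (cv2) and the standard library are available. Lean on these libraries where they do the work, as an engineer would, in place of code of your own. Each camera call takes 0.05 s, during which the arm holds its last target. There are 200 camera calls.

## Working session

There is one attempt and no reset: what is moved stays moved. The work goes in short steps, Python scripts to look and compute and a tool call to move; the robot and the scene stay as the last step left them, time stands still between calls to the robot, and variables do not carry over. Pictures are saved under pics/ and viewed, at most 13 in all, crops included, and the job is handed in when it is done.

Besides the shell and the picture viewer there is one more tool, called as name(argument=value, ...), one argument or row to a line, values as JSON. move_arm: Moves the arm, as the interface text tells. Its arguments: {"type":"object","properties":{"offset":{"type":"array","items":{"type":"array","items":{"type":"number"}}},"delta_rot":{"type":"array","items":{"type":"array","items":{"type":"number"}}},"claw":{"type":"number"},"squeeze":{"type":"number"}},"required":["offset","delta_rot"]}

```bash
mkdir -p pics; ls; cat > h.py <<'E'
import numpy as np, cv2
from scipy.spatial.transform import Rotation as R
from plant import manip
def rot(s):
    a=np.array(s["tcp_rot"]); return R.from_euler('xyz',a).as_matrix() if a.shape==(3,) else (a if a.shape==(3,3) else R.from_quat(a).as_matrix())
def snap(n,save=None):
    s=manip.get_state(); p=manip.snapshot(n)
    if save: cv2.imwrite('pics/'+save,p["img"][:,:,::-1])
    K=np.array(p["K"])
    if n=="wrist":
        T=np.eye(4);T[:3,:3]=rot(s);T[:3,3]=s["eef_pos"]
        C=T@np.array(p["T_tool_cam"]); o,Rc=C[:3,3],C[:3,:3]
    else: o,Rc=np.array(p["origin"]),np.array(p["rotation"])
    if Rc.shape==(3,): Rc=R.from_euler('xyz',Rc).as_matrix()
    return dict(img=p["img"],K=K,o=o,R=Rc,fish=n=="wrist",name=n,raw=p)
def ray(c,uv):
    K=c["K"];x=(uv[0]-K[0,2])/K[0,0];y=(uv[1]-K[1,2])/K[1,1]
    if c["fish"]:
        th=np.hypot(x,y);k=np.sin(th)/max(th,1e-9);d=np.array([x*k,-y*k,-np.cos(th)])
    else: d=np.array([x,-y,-1.])
    return c["R"]@d
def at_z(c,uv,z):
    d=ray(c,uv);return c["o"]+d*(z-c["o"][2])/d[2]
def proj(c,P):
    q=c["R"].T@(np.array(P)-c["o"]);x,y,z=q[0],-q[1],-q[2]
    if c["fish"]:
        r=np.hypot(x,y);th=np.arctan2(r,z);x,y=x/r*th,y/r*th
    else: x,y=x/z,y/z
    return np.array([c["K"][0,0]*x+c["K"][0,2],c["K"][1,1]*y+c["K"][1,2]])
E
cat > a.py <<'E'
from h import *
print(manip.get_state())
Z=dict(burner_top=.082,cap_centre=.01,stem_tip=.083,knob_centre=.0165,mug_1=0,tin_2=0,tin_3=0,hob=0,knob=0)
ims=[]
for n in ["scene","top"]:
    c=snap(n,n+"0.png"); print(n,c["o"],{k:np.shape(v) for k,v in c["raw"].items()})
    for q,z in Z.items():
        for r in manip.landmark_of(n,q)[:4]:
            print(q,round(r["confidence"],2),np.round(r["uv"]),np.round(at_z(c,r["uv"],z),3))
E
python3 a.py
```

```text
pics
{'t': 0.0, 'q': array([-1.25490588e+00,  2.64736636e-01,  1.60534143e+00, -2.30433629e-05,
        1.27372422e+00, -3.68780272e-02]), 'qvel': array([-0.00070388, -0.0012715 , -0.00142985, -0.00017467, -0.00174615,
       -0.00039571]), 'tau': array([ 1.01654554e-03, -5.02109349e+01, -3.56877100e+01,  7.26431957e-02,
        2.91840563e-02, -1.98452226e-04]), 'eef_pos': array([ 0.23311363, -0.63310742,  0.40341633]), 'tcp_rot': array([-3.13938371e+00, -5.94643411e-05,  3.52775174e-01]), 'contact_force': array([-0.24506585,  0.38991404, -0.29729824]), 'torque': array([ 0.06108028, -0.02846713, -0.01041106]), 'gripper_force': 0.0, 'width': 1.0024131279139334}
scene [-0.40190597 -0.21825941  1.11906976] {'img': (480, 640, 3), 'K': (3, 3), 'origin': (3,), 'rotation': (3,)}
burner_top 0.62 [137. 258.] [0.527 0.22  0.082]
cap_centre 0.72 [365. 266.] [ 0.512 -0.381  0.01 ]
cap_centre 0.69 [449. 267.] [ 0.489 -0.609  0.01 ]
cap_centre 0.69 [512. 297.] [ 0.376 -0.746  0.01 ]
cap_centre 0.44 [406. 261.] [ 0.52  -0.497  0.01 ]
stem_tip 0.41 [285. 261.] [ 0.485 -0.166  0.083]
knob_centre 0.5
[... 328 characters left out ...]
] [ 0.538 -0.168  0.   ]
top [-0.22514491  0.10410648  1.53006653] {'img': (480, 640, 3), 'K': (3, 3), 'origin': (3,), 'rotation': (3,)}
burner_top 0.7 [154. 304.] [0.536 0.223 0.082]
cap_centre 0.51 [442. 210.] [ 0.477 -0.611  0.01 ]
cap_centre 0.44 [366. 234.] [ 0.505 -0.378  0.01 ]
stem_tip 0.44 [211. 304.] [0.471 0.093 0.083]
knob_centre 0.61 [365. 234.] [ 0.504 -0.372  0.017]
mug_1 0.59 [400. 210.] [ 0.535 -0.506  0.   ]
mug_1 0.52 [276. 210.] [ 0.7   -0.187  0.   ]
tin_2 0.76 [320. 192.] [ 0.699 -0.329 -0.   ]
tin_2 0.64 [278. 206.] [ 0.709 -0.196  0.   ]
tin_3 0.76 [320. 192.] [ 0.699 -0.329 -0.   ]
tin_3 0.64 [278. 206.] [ 0.709 -0.196  0.   ]
hob 0.83 [178. 315.] [0.521 0.18  0.   ]
```

View pics/scene0.png

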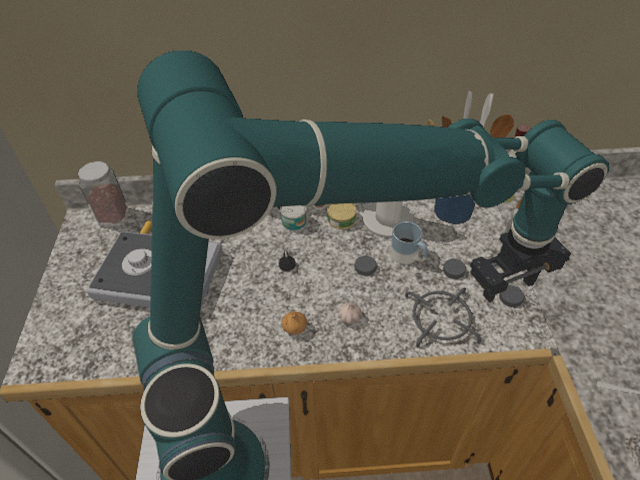

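View pics/top0.png

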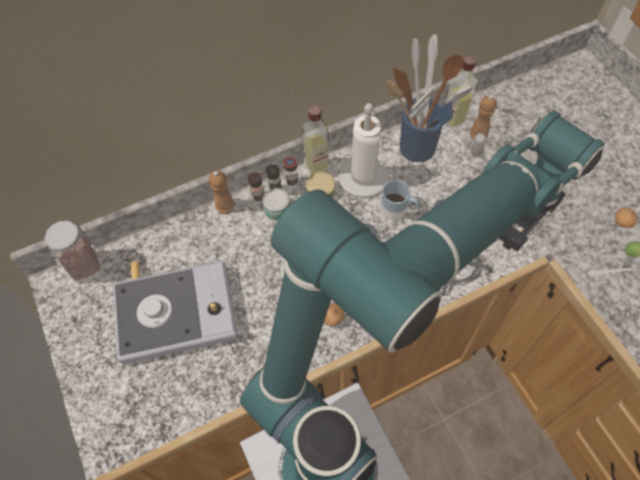

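The cap look-alikes are dark discs at (365,266), (454,268) and (512,297) in the scene view. The leftmost is (365,266), at about (0.51,-0.38), so that is the cap. The small dark thing at (287,264) may be the knob. The hob is at left, with the burner at (140,258). I'll move closer before checking the choice in a crop.

move_arm(
  offset=[
    [4.3,-2.8,0],
    [4.3,-2.8,0],
    [4.3,-2.8,0],
    [4.3,-2.8,0],
    [4.3,-2.8,0],
  ],
  delta_rot=[
    [0,0,0],
    [0,0,0],
    [0,0,0],
    [0,0,0],
    [0,0,0],
  ],
)

```text
t: 1.62
eef_pos: [0.3874, -0.4264, 0.4049]
tcp_rot: [3.141, -0.0, 0.353]
contact_force: [0.1, 0.1, -0.1]
width: 0.995
gripper_force: 0.0
```

move_arm(
  offset=[
    [4.3,-2.8,0],
    [4.3,-2.8,0],
    [4.3,-2.8,0],
    [0,0,0],
  ],
  delta_rot=[
    [0,0,0],
    [0,0,0],
    [0,0,0],
    [0,0,0],
  ],
)

```text
t: 2.12
eef_pos: [0.4802, -0.3018, 0.4049]
tcp_rot: [-3.141, -0.001, 0.357]
contact_force: [0.1, -1.2, 0.2]
width: 1.001
gripper_force: 0.0
```

```bash
cat >> h.py <<'E'
def plan(pos,yaw,n):
    "rows (cm, rad) to bring TCP to pos with tool down and given yaw, from measured pose"
    s=manip.get_state();p=np.array(s["eef_pos"]);M=rot(s)
    G=R.from_euler('xyz',[np.pi,0,yaw]).as_matrix()
    w=R.from_matrix(M.T@G).as_rotvec()/n
    for i in range(n):
        o=M.T@((np.array(pos)-p)/n); print(np.round(o*100,2).tolist(),np.round(w,3).tolist())
        p=p+M@o; M=M@R.from_rotvec(w).as_matrix()
E
cat > b.py <<'E'
import sys
from h import *
Z=dict(burner_top=.082,cap_centre=.01,stem_tip=.083,knob_centre=.0165,knob=0,tin_2=0,tin_3=0,mug_1=0)
s=manip.get_state();print(s["t"],s["eef_pos"],s["tcp_rot"],s["q"])
c=snap("wrist",sys.argv[1])
for q in sys.argv[2:]:
    for r in manip.landmark_of("wrist",q)[:4]:
        print(q,round(r["confidence"],2),np.round(r["uv"]),np.round(at_z(c,r["uv"],Z[q]),4))
E
python3 b.py w1.png cap_centre knob_centre knob tin_2 mug_1
```

```text
2.125 [ 0.48023267 -0.30179745  0.4049068 ] [-3.14142483e+00 -7.82776159e-04  3.57442354e-01] [-6.05211019e-01  6.05915515e-02  1.83811669e+00  7.79951717e-04
  1.24257501e+00  6.07891578e-01]
cap_centre 0.94 [556. 290.] [ 0.482  -0.6219  0.01  ]
cap_centre 0.55 [213. 104.] [ 0.5372 -0.1611  0.01  ]
knob_centre 0.78 [217. 101.] [ 0.5411 -0.1663  0.0165]
knob 0.87 [218. 108.] [ 0.5349 -0.165   0.    ]
knob 0.37 [419.  13.] [ 0.7059 -0.3254  0.    ]
tin_2 0.79 [424.  10.] [ 0.7106 -0.3285  0.    ]
mug_1 0.62 [504. 215.] [ 0.5388 -0.5037  0.    ]
```

View pics/w1.png

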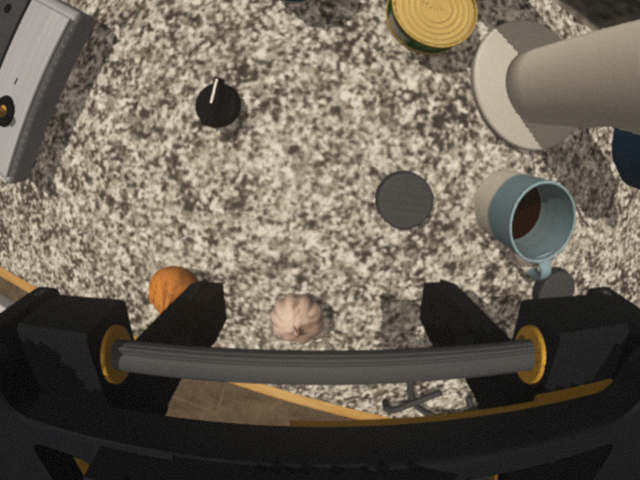

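The wrist view shows the knob at (217,103), white pointer line towards the top of the image, and the cap at (404,200). Mug at (525,215), towel stand at (530,85), and a look-alike disc at (553,287) by the mug. I'll work out the cap and knob positions.

```bash
cat > c.py <<'E'
from h import *
c=snap("wrist")
im=cv2.cvtColor(c["img"],cv2.COLOR_RGB2GRAY)
print("cap",at_z(c,(404.5,200.5),.02)," towel base",at_z(c,(525,88),0.01), 'edge',at_z(c,(473,88),.01),at_z(c,(530,148),.01))
# cap circle fit
m=cv2.medianBlur(im,11)[150:255,350:460]
_,b=cv2.threshold(m,0,255,cv2.THRESH_OTSU+cv2.THRESH_BINARY_INV)
n,l,st,ce=cv2.connectedComponentsWithStats(b);i=1+np.argmax(st[1:,4]);uv=ce[i]+[350,150];print(st[i],uv,at_z(c,uv,.015))
w=np.argwhere(im[75:110,195:240]>150)[:, ::-1]+[195,75];print(len(w),w.min(0),w.max(0))
p=np.array([at_z(c,x,.033) for x in ((217,80),(213,102))]);d=p[0]-p[1];print(p,np.arctan2(d[1],d[0]))
cv2.imwrite("pics/crop1.png",np.hstack([cv2.resize(c["img"][y:y+75,x:x+75,::-1],(400,400),interpolation=2) for x,y in((180,65),(367,163))]))
print("plan");plan([.51,-.36,.30],1.5708,7)
E
python3 c.py
```

```text
cap [ 0.5084892  -0.38223064  0.02      ]  towel base [ 0.67648574 -0.46805138  0.01      ] edge [ 0.6469843  -0.41016618  0.01      ] [ 0.6171711  -0.49992201  0.01      ]
[  18   15   87   85 4044] [406.95870425 204.31973294] [ 0.50519765 -0.38765633  0.015     ]
177 [195  75] [239  99]
[[ 0.55929127 -0.16830127  0.033     ]
 [ 0.53781423 -0.17168412  0.033     ]] 0.15622647108486237
plan
[0.16, 0.89, 1.5] [-0.0, 0.0, -0.174]
[0.0, 0.77, 1.28] [-0.0, 0.0, -0.174]
[-0.11, 0.65, 1.1] [-0.0, 0.0, -0.174]
[-0.19, 0.54, 0.94] [-0.0, 0.0, -0.174]
[-0.24, 0.42, 0.81] [-0.0, 0.0, -0.174]
[-0.27, 0.32, 0.69] [-0.0, 0.0, -0.174]
[-0.27, 0.23, 0.59] [-0.0, 0.0, -0.174]
```

View pics/crop1.png

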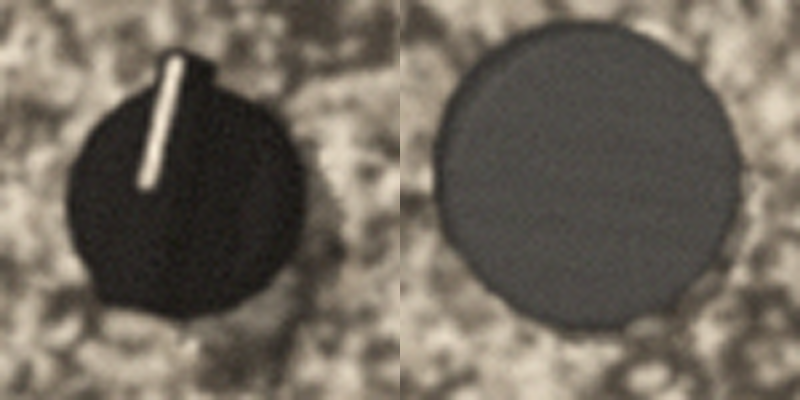

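The crop confirms both: a plain dark cap disc, and the knob with its line pointing to about world +x (0.16 rad).

```bash
sed -i 's#(np.array(pos)-p)/n)#(np.array(pos)-p)/(n-i))#' h.py; python3 -c "
from h import *
plan([.51,-.45,.30],1.5708,7)"
```

```text
[-0.28, 2.1, 1.5] [-0.0, 0.0, -0.174]
[-0.64, 2.02, 1.5] [-0.0, 0.0, -0.174]
[-0.98, 1.88, 1.5] [-0.0, 0.0, -0.174]
[-1.29, 1.68, 1.5] [-0.0, 0.0, -0.174]
[-1.56, 1.43, 1.5] [-0.0, 0.0, -0.174]
[-1.78, 1.14, 1.5] [-0.0, 0.0, -0.174]
[-1.95, 0.81, 1.5] [-0.0, 0.0, -0.174]
```

move_arm(
  offset=[
    [-0.3,2.1,1.5],
    [-0.6,2.0,1.5],
    [-1.0,1.9,1.5],
    [-1.3,1.7,1.5],
    [-1.6,1.4,1.5],
  ],
  delta_rot=[
    [0,0,-0.174],
    [0,0,-0.174],
    [0,0,-0.174],
    [0,0,-0.174],
    [0,0,-0.174],
  ],
)

```text
t: 3.1
eef_pos: [0.5008, -0.4098, 0.3291]
tcp_rot: [-3.142, 0.0, 1.227]
contact_force: [0.0, 0.3, 0.4]
width: 1.003
gripper_force: 0.0
```

move_arm(
  offset=[
    [-1.8,1.1,1.5],
    [-2.0,0.8,1.5],
    [0,0,0],
    [0,0,0],
  ],
  delta_rot=[
    [0,0,-0.174],
    [0,0,-0.174],
    [0,0,0],
    [0,0,0],
  ],
)

```text
t: 3.6
eef_pos: [0.5096, -0.45, 0.2999]
tcp_rot: [-3.142, -0.0, 1.567]
contact_force: [0.1, -0.5, -0.3]
width: 0.998
gripper_force: 0.0
```

```bash
cat > d.py <<'E'
from h import *
s=manip.get_state();print(s["t"],s["eef_pos"],s["tcp_rot"])
c=snap("wrist","w2.png")
u=proj(c,[.5085,-.382,.02]);print("pred",u)
for r in manip.landmark_of("wrist","cap_centre")[:4]: print(r, at_z(c,r["uv"],.01))
for r in manip.look_for("wrist","cap_centre")[:4]: print(r)
plan([.5085,-.382,.168],1.5708,4)
E
python3 d.py
```

```text
3.6 [ 0.50958475 -0.45004839  0.29989268] [-3.14150357e+00 -4.75948506e-04  1.56712883e+00]
pred [321.86367262 137.31694249]
{'uv': [323.9, 130.3], 'confidence': 0.65} [ 0.50995059 -0.37713694  0.01      ]
{'uv': [291.9, 401.3], 'confidence': 0.61} [ 0.47880834 -0.61947041  0.01      ]
{'extent': [284.4, 89.4, 369.2, 177.8], 'confidence': 0.74}
{'extent': [262.0, 382.5, 327.6, 424.1], 'confidence': 0.69}
[1.69, -0.05, 3.32] [0.0, 0.0, -0.0]
[1.69, -0.04, 3.32] [0.0, 0.0, -0.0]
[1.69, -0.04, 3.32] [0.0, 0.0, -0.0]
[1.69, -0.04, 3.32] [0.0, 0.0, -0.0]
```

View pics/w2.png

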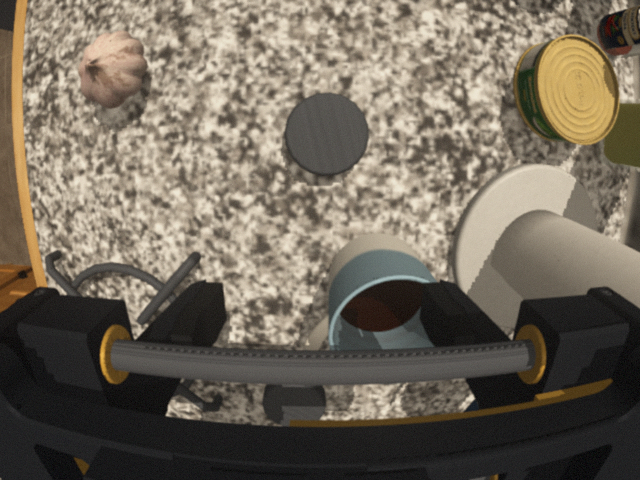

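The cap is at (327,134), which gives about (0.511,-0.379) at top height. The mug lies behind the gripper, clear of the descent.

move_arm(
  offset=[
    [3.5,0.1,0],
    [3.6,0.1,3.0],
    [0,0,5.0],
    [0,0,4.0],
    [0,0,1.0],
  ],
  delta_rot=[
    [0,0,0],
    [0,0,0],
    [0,0,0],
    [0,0,0],
    [0,0,0],
  ],
)

```text
t: 4.38
eef_pos: [0.5109, -0.3772, 0.1674]
tcp_rot: [-3.138, -0.003, 1.571]
contact_force: [-1.1, -0.9, -0.1]
width: 0.997
gripper_force: 0.0
```

move_arm(
  offset=[
    [0,0,0],
    [0,0,0],
    [0,0,0],
    [0,0,0],
    [0,0,0],
  ],
  delta_rot=[
    [0,0,0],
    [0,0,0],
    [0,0,0],
    [0,0,0],
    [0,0,0],
  ],
  claw=0.3,
  squeeze=20,
)

```text
t: 5.0
eef_pos: [0.5128, -0.3797, 0.1718]
tcp_rot: [3.139, 0.002, 1.571]
contact_force: [-1.3, 0.3, 6.4]
width: 0.676
gripper_force: 20.0
```

```bash
python3 -c "
from h import *
plan([.45,.16,.36],0,11)"
```

```text
[4.9, -0.57, -1.72] [0.0, -0.0, 0.143]
[4.77, -1.26, -1.72] [0.0, -0.0, 0.143]
[4.54, -1.93, -1.72] [0.0, -0.0, 0.143]
[4.22, -2.55, -1.72] [0.0, -0.0, 0.143]
[3.82, -3.13, -1.72] [0.0, -0.0, 0.143]
[3.33, -3.64, -1.72] [0.0, -0.0, 0.143]
[2.78, -4.08, -1.72] [0.0, -0.0, 0.143]
[2.17, -4.43, -1.72] [0.0, -0.0, 0.143]
[1.52, -4.7, -1.72] [0.0, -0.0, 0.143]
[0.83, -4.87, -1.71] [0.0, -0.0, 0.143]
[0.13, -4.94, -1.71] [0.0, -0.0, 0.143]
```

move_arm(
  offset=[
    [0,0,-4.0],
    [4.9,-0.6,-2.5],
    [4.8,-1.3,-2.0],
    [4.5,-1.9,-2.0],
    [4.2,-2.6,-1.5],
  ],
  delta_rot=[
    [0,0,0],
    [0,0,0.143],
    [0,0,0.143],
    [0,0,0.143],
    [0,0,0.143],
  ],
)

```text
t: 5.62
eef_pos: [0.488, -0.1816, 0.2908]
tcp_rot: [3.14, -0.0, 0.993]
contact_force: [0.9, 1.3, -1.7]
width: 0.677
gripper_force: 20.0
```

move_arm(
  offset=[
    [3.8,-3.1,-1.5],
    [3.3,-3.6,-1.5],
    [2.8,-4.1,-1.5],
    [2.2,-4.4,-1.5],
    [1.5,-4.7,-1.0],
  ],
  delta_rot=[
    [0,0,0.143],
    [0,0,0.143],
    [0,0,0.143],
    [0,0,0.143],
    [0,0,0.143],
  ],
)

```text
t: 6.25
eef_pos: [0.4601, 0.063, 0.3608]
tcp_rot: [3.141, -0.002, 0.279]
contact_force: [0.2, 0.5, -0.5]
width: 0.677
gripper_force: 20.0
```

move_arm(
  offset=[
    [0.8,-4.9,0],
    [0.1,-4.9,0],
    [0,0,0],
    [0,0,0],
  ],
  delta_rot=[
    [0,0,0.143],
    [0,0,0.143],
    [0,0,0],
    [0,0,0],
  ],
)

```text
t: 6.75
eef_pos: [0.4484, 0.1593, 0.3596]
tcp_rot: [3.141, 0.0, -0.0]
contact_force: [-0.3, -0.2, -0.6]
width: 0.676
gripper_force: 20.0
```

```bash
python3 b.py w3.png burner_top stem_tip cap_centre
```

```text
6.75 [0.4484494  0.15928454 0.35956467] [ 3.14094292e+00  3.07335972e-04 -1.62371769e-04] [ 2.89140640e-01 -8.38095574e-02  2.06689672e+00 -5.83865090e-04
  1.15898547e+00  1.86033307e+00]
burner_top 0.7 [226. 111.] [0.5354 0.2265 0.082 ]
stem_tip 0.64 [422. 202.] [0.4708 0.0875 0.083 ]
cap_centre 0.95 [322. 304.] [0.3532 0.1597 0.01  ]
```

View pics/w3.png

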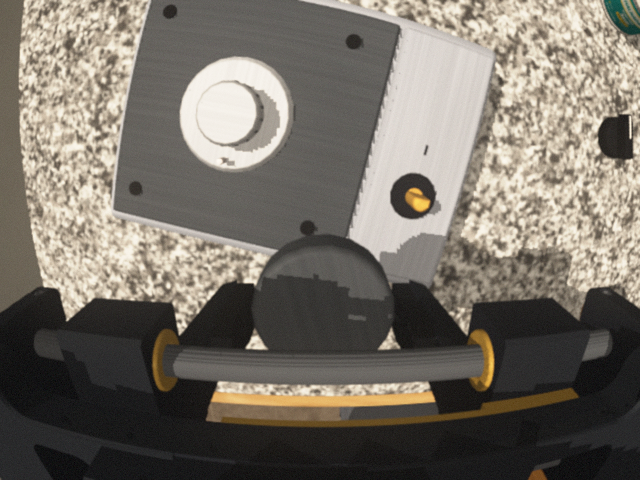

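The view shows the burner at (229,112), the stem at (415,196) and the pin at about (228,160). The cap is held level at (323,300). Hob yaw is about -0.24. Next I'll check where the cap sits in the grip by overlaying a prediction.

```bash
cat > e.py <<'E'
from h import *
c=snap("wrist");s=manip.get_state();M=rot(s);p=np.array(s["eef_pos"])
t=np.linspace(0,2*np.pi,120)
def circ(cx,zt,r): return np.array([proj(c,p+M@np.array([cx+r*np.cos(a),r*np.sin(a),zt])) for a in t])
im=c["img"][:,:,::-1].copy()
big=cv2.resize(im[215:365,230:430],None,fx=4,fy=4,interpolation=2)
for cx,zt,col in((0,.1518,(0,0,255)),(0,.1718,(0,255,0))):
    q=circ(cx,zt,.03);print(q.min(0),q.max(0))
    cv2.polylines(big,[np.int32((q-[230,215]+.5)*4)],True,col,1)
cv2.imwrite("pics/ov.png",big)
for q,z in(("burner_top",.082),):
    u=proj(c,[.5354,.2265,.082]);print(u)
# burner head ring fit
print(manip.look_for("wrist","burner_top")[:2])
E
python3 e.py
```

```text
[249.63237891 245.90813096] [397.40455297 375.29554931]
[257.45273642 231.30336202] [389.315559   350.32324281]
[224.51774067 112.54404953]
[{'extent': [108.5, 0.0, 494.9, 289.8], 'confidence': 0.66}]
```

View pics/ov.png

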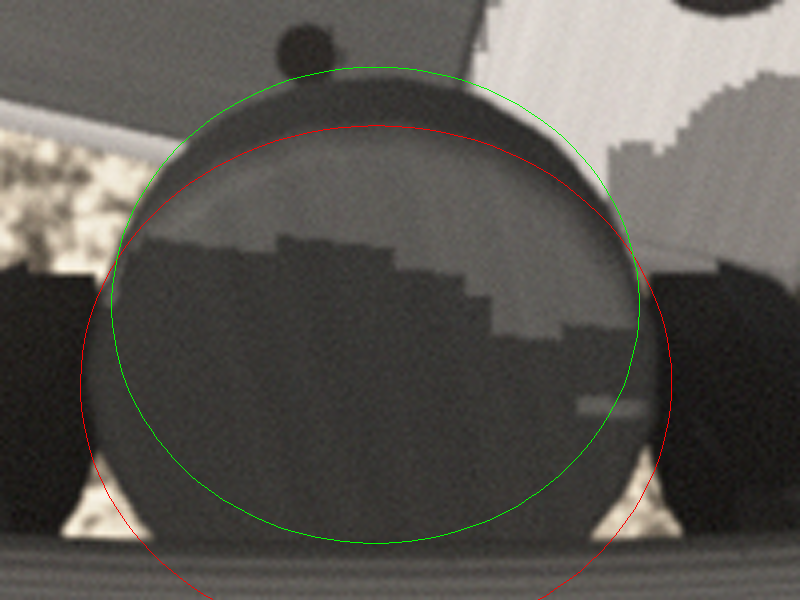

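```bash
python3 -c "
from h import *
plan([.452,.247,.29],-.238,3)"
```

```text
[0.09, -2.95, 2.32] [0.0, 0.0, 0.078]
[-0.14, -2.95, 2.32] [0.0, 0.0, 0.078]
[-0.37, -2.93, 2.32] [0.0, 0.0, 0.078]
```

move_arm(
  offset=[
    [0.1,-2.95,2.3],
    [-0.1,-2.95,2.3],
    [-0.4,-2.9,2.3],
    [0,0,0],
    [0,0,0],
  ],
  delta_rot=[
    [0,0,0.08],
    [0,0,0.08],
    [0,0,0.078],
    [0,0,0],
    [0,0,0],
  ],
)

```text
t: 7.68
eef_pos: [0.4522, 0.2471, 0.291]
tcp_rot: [3.141, -0.0, -0.24]
contact_force: [0.9, 0.2, -0.3]
width: 0.677
gripper_force: 20.0
```

```bash
cat > f.py <<'E'
from h import *
s=manip.get_state();print(s["t"],s["eef_pos"],s["tcp_rot"])
c=snap("wrist")
for q in("burner_top","stem_tip"):
  for r in manip.landmark_of("wrist",q)[:2]: print(q,r,at_z(c,r["uv"],.082))
M=rot(s);p=np.array(s["eef_pos"]);t=np.linspace(0,2*np.pi,120)
cir=lambda P,r:np.array([proj(c,np.array(P)+r*np.array([np.cos(a),np.sin(a),0])) for a in t])
u=proj(c,[.5354,.2265,.082]).astype(int);print(u)
x0,y0=max(0,u[0]-90),max(0,u[1]-70)
def draw(img,P,r,off,f,col): cv2.polylines(img,[np.int32((cir(P,r)-off+.5)*f)],True,col,1)
a=cv2.resize(c["img"][y0:y0+150,x0:x0+180,::-1],None,fx=4,fy=4,interpolation=2)
B=np.array([.5354,.2265,.082]);draw(a,B,.024,[x0,y0],4,(0,0,255));draw(a,B-[0,0,.021],.046,[x0,y0],4,(0,255,0))
cv2.imwrite("pics/ov2.png",a)
E
python3 f.py
```

```text
7.675 [0.45221579 0.24713626 0.29098441] [ 3.14117464e+00 -1.31399493e-04 -2.39519031e-01]
burner_top {'uv': [323.0, 103.0], 'confidence': 0.69} [0.53583009 0.22655409 0.082     ]
stem_tip {'uv': [574.6, 175.5], 'confidence': 0.57} [0.46944148 0.08664891 0.082     ]
[323 103]
```

View pics/ov2.png

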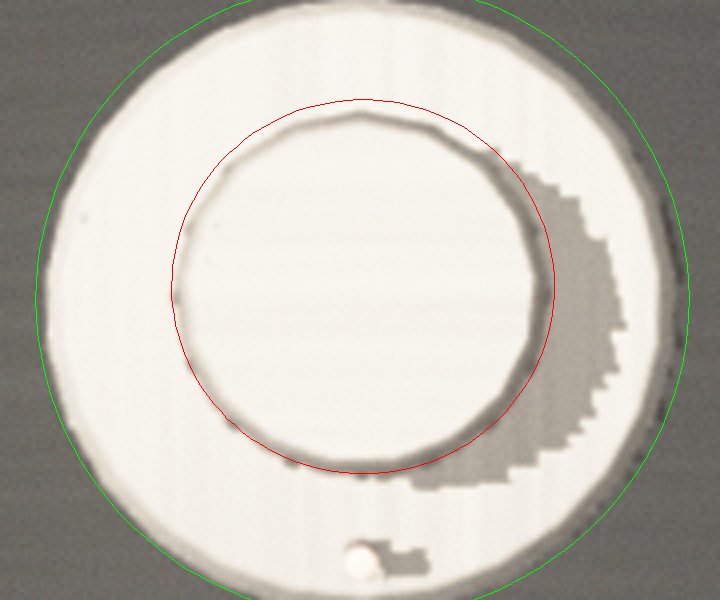

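Burner head outline centred at (361,292) in the crop, so the burner is at about (0.535,0.2266). The cap sits about 1.5 mm back in the grip, so the move is 8.7 cm along tool x, then a descent with the force watched.

move_arm(
  offset=[
    [4.0,0,0.5],
    [4.0,0,1.0],
    [0.7,0,1.2],
    [0,0,0],
    [0,0,0],
  ],
  delta_rot=[
    [0,0,0],
    [0,0,0],
    [0,0,0],
    [0,0,0],
    [0,0,0],
  ],
)

```text
t: 8.45
eef_pos: [0.5355, 0.2269, 0.2637]
tcp_rot: [3.141, 0.001, -0.24]
contact_force: [0.1, 0.0, -1.3]
width: 0.677
gripper_force: 20.0
```

move_arm(
  offset=[
    [0,0,0.5],
    [0,0,0.5],
    [0,0,0],
  ],
  delta_rot=[
    [0,0,0],
    [0,0,0],
    [0,0,0],
  ],
)

```text
t: 8.82
eef_pos: [0.5358, 0.2271, 0.2531]
tcp_rot: [3.141, 0.001, -0.24]
contact_force: [0.8, 0.4, -1.8]
width: 0.679
gripper_force: 20.0
```

move_arm(
  offset=[
    [0.05,0.05,0.3],
    [0,0,0.3],
    [0,0,0],
  ],
  delta_rot=[
    [0,0,0],
    [0,0,0],
    [0,0,0],
  ],
)

```text
t: 9.2
eef_pos: [0.5365, 0.2264, 0.2472]
tcp_rot: [3.141, 0.001, -0.24]
contact_force: [-0.3, 0.0, -1.6]
width: 0.679
gripper_force: 20.0
```

move_arm(
  offset=[
    [0,0,0.4],
    [0,0,0.3],
    [0,0,0],
  ],
  delta_rot=[
    [0,0,0],
    [0,0,0],
    [0,0,0],
  ],
)

```text
t: 9.57
eef_pos: [0.5366, 0.2264, 0.2402]
tcp_rot: [3.141, 0.001, -0.24]
contact_force: [-1.2, -0.0, -0.1]
width: 0.675
gripper_force: 20.0
```

move_arm(
  offset=[
    [0,0,0.15],
    [0,0,0.1],
    [0,0,0],
  ],
  delta_rot=[
    [0,0,0],
    [0,0,0],
    [0,0,0],
  ],
)

```text
t: 9.95
eef_pos: [0.5367, 0.2264, 0.239]
tcp_rot: [3.141, 0.001, -0.24]
contact_force: [-4.8, -1.3, 5.3]
width: 0.675
gripper_force: 20.0
```

move_arm(
  offset=[
    [0,0,0],
    [0,0,0],
    [0,0,0],
    [0,0,0],
  ],
  delta_rot=[
    [0,0,0],
    [0,0,0],
    [0,0,0],
    [0,0,0],
  ],
  claw=1.0,
)

```text
t: 10.45
eef_pos: [0.5369, 0.2264, 0.2382]
tcp_rot: [-3.141, -0.0, -0.24]
contact_force: [-0.7, 0.2, -0.4]
width: 0.998
gripper_force: 0.0
```

move_arm(
  offset=[
    [0,0,-3.0],
    [0,0,-4.0],
    [-4.0,0,0],
    [-4.0,0,0],
    [0,0,0],
  ],
  delta_rot=[
    [0,0,0],
    [0,0,0],
    [0,0,0],
    [0,0,0],
    [0,0,0],
  ],
)

```text
t: 11.08
eef_pos: [0.4569, 0.2457, 0.3079]
tcp_rot: [3.141, 0.001, -0.238]
contact_force: [-0.0, -0.4, 0.1]
width: 1.0
gripper_force: 0.0
```

```bash
cat > g.py <<'E'
from h import *
s=manip.get_state();print(s["t"],s["eef_pos"],s["tcp_rot"])
c=snap("wrist")
for q,z in(("cap_centre",.077),("stem_tip",.083)):
  for r in manip.landmark_of("wrist",q)[:2]: print(q,r,at_z(c,r["uv"],z))
t=np.linspace(0,2*np.pi,120)
cir=lambda P,r:np.array([proj(c,np.array(P)+r*np.array([np.cos(a),np.sin(a),0])) for a in t])
B=np.array([.535,.2266,.082])
u=proj(c,B).astype(int);x0,y0=max(0,u[0]-90),max(0,u[1]-70)
a=cv2.resize(c["img"][y0:y0+150,x0:x0+180,::-1],None,fx=4,fy=4,interpolation=2)
for dz,col in((.005,(0,0,255)),(-.015,(0,255,0))):
  cv2.polylines(a,[np.int32((cir(B+[0,0,dz],.03)-[x0,y0]+.5)*4)],True,col,1)
cv2.imwrite("pics/ov3.png",a)
plan([.46,-.165,.30],.16,9)
E
python3 g.py
```

```text
11.075 [0.45693936 0.24565269 0.30787108] [ 3.14094208e+00  1.14841669e-03 -2.38282014e-01]
stem_tip {'uv': [559.5, 178.0], 'confidence': 0.9} [0.47022986 0.08631295 0.083     ]
[1.09, 4.43, 0.09] [-0.0, -0.0, -0.044]
[0.89, 4.47, 0.09] [-0.0, -0.0, -0.044]
[0.69, 4.51, 0.09] [-0.0, -0.0, -0.044]
[0.49, 4.54, 0.09] [-0.0, -0.0, -0.044]
[0.29, 4.55, 0.09] [-0.0, -0.0, -0.044]
[0.08, 4.56, 0.09] [-0.0, -0.0, -0.044]
[-0.12, 4.56, 0.09] [-0.0, -0.0, -0.044]
[-0.32, 4.55, 0.09] [-0.0, -0.0, -0.044]
[-0.52, 4.53, 0.09] [-0.0, -0.0, -0.044]
```

View pics/ov3.png

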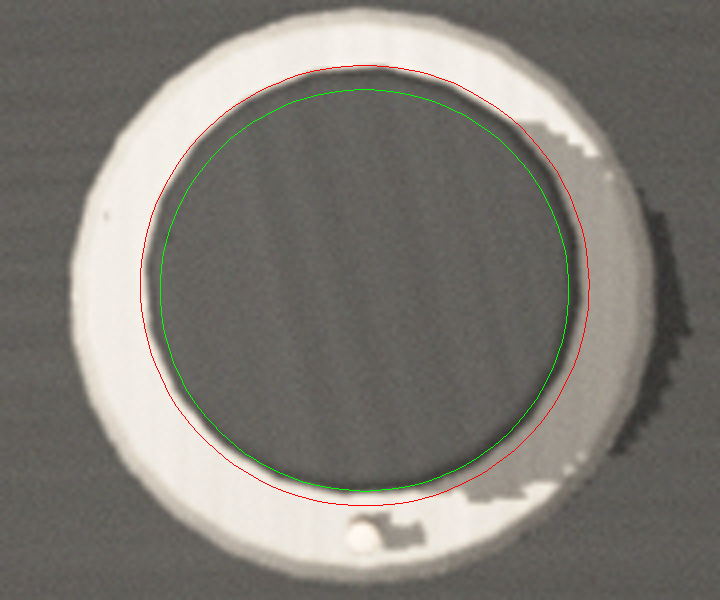

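The cap is seated level and concentric. Next the knob.

move_arm(
  offset=[
    [1.1,4.5,0],
    [0.9,4.5,0],
    [0.7,4.6,0.2],
    [0.5,4.6,0.2],
    [0.3,4.6,0.2],
  ],
  delta_rot=[
    [0,0,-0.044],
    [0,0,-0.044],
    [0,0,-0.044],
    [0,0,-0.044],
    [0,0,-0.044],
  ],
)

```text
t: 11.85
eef_pos: [0.4601, 0.0122, 0.3025]
tcp_rot: [3.141, -0.001, -0.02]
contact_force: [-0.2, -0.8, 0.5]
width: 1.0
gripper_force: 0.0
```

move_arm(
  offset=[
    [0.1,4.6,0.2],
    [-0.2,4.6,0.2],
    [-0.5,4.6,0.2],
    [-0.7,4.6,0.2],
    [0,0,0],
  ],
  delta_rot=[
    [0,0,-0.044],
    [0,0,-0.044],
    [0,0,-0.044],
    [0,0,-0.044],
    [0,0,0],
  ],
)

```text
t: 12.48
eef_pos: [0.4551, -0.174, 0.2944]
tcp_rot: [3.14, -0.001, 0.151]
contact_force: [-0.1, 0.8, 0.4]
width: 1.001
gripper_force: 0.0
```

```bash
cat > k.py <<'E'
from h import *
s=manip.get_state();print(s["t"],s["eef_pos"],s["tcp_rot"])
c=snap("wrist")
for q,z in(("knob_centre",.0165),("knob",0.)):
  for r in manip.landmark_of("wrist",q)[:2]: print(q,r,at_z(c,r["uv"],z))
P=np.array([.537,-.167,0]);yaw=.156
t=np.linspace(0,2*np.pi,120)
u=proj(c,P).astype(int);x0,y0=max(0,u[0]-80),max(0,u[1]-75);print(x0,y0)
a=cv2.resize(c["img"][y0:y0+150,x0:x0+160,::-1],None,fx=4,fy=4,interpolation=2)
q=np.array([proj(c,P+[.0235*np.cos(b),.0235*np.sin(b),.017]) for b in t])
cv2.polylines(a,[np.int32((q-[x0,y0]+.5)*4)],True,(0,255,0),1)
q=np.array([proj(c,P+[x*np.cos(yaw)-y*np.sin(yaw),x*np.sin(yaw)+y*np.cos(yaw),.033]) for x,y in((-.0225,-.007),(.0225,-.007),(.0225,.007),(-.0225,.007))])
cv2.polylines(a,[np.int32((q-[x0,y0]+.5)*4)],True,(0,0,255),1)
cv2.imwrite("pics/ov4.png",a)
E
python3 k.py
```

```text
12.475 [ 0.45512828 -0.17397472  0.29437735] [ 3.14047156e+00 -5.21565215e-04  1.50551130e-01]
knob_centre {'uv': [328.0, 115.1], 'confidence': 0.81} [ 0.53742145 -0.16518303  0.0165    ]
knob {'uv': [326.2, 118.8], 'confidence': 0.64} [ 0.53516849 -0.1644722   0.        ]
250 41
```

View pics/ov4.png

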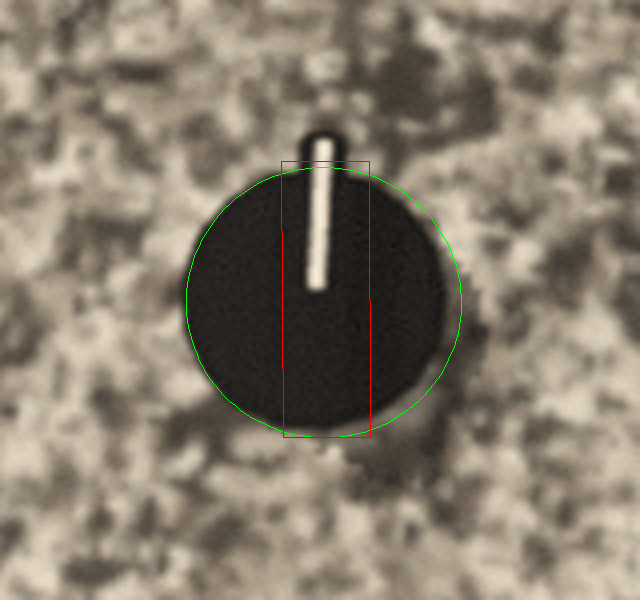

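The knob is at (316,298) in the crop, about (0.5375,-0.1658), yaw about 0.10.

```bash
python3 -c "
from h import *
plan([.5375,-.1658,.22],.10,3)"
```

```text
[2.75, 0.27, 2.47] [-0.0, 0.0, 0.018]
[2.75, 0.22, 2.47] [-0.0, 0.0, 0.018]
[2.76, 0.17, 2.47] [-0.0, 0.0, 0.018]
```

move_arm(
  offset=[
    [2.75,0.25,2.3],
    [2.75,0.2,2.4],
    [2.75,0.2,2.4],
    [0,0,3.6],
    [0,0,0],
  ],
  delta_rot=[
    [0,0,0.018],
    [0,0,0.018],
    [0,0,0.018],
    [0,0,0],
    [0,0,0],
  ],
)

```text
t: 13.25
eef_pos: [0.5357, -0.1634, 0.1841]
tcp_rot: [-3.138, 0.007, 0.104]
contact_force: [-0.4, 0.5, 0.7]
width: 1.002
gripper_force: 0.0
```

move_arm(
  offset=[
    [0,0,0],
    [0,0,0],
    [0,0,0],
    [0,0,0],
    [0,0,0],
  ],
  delta_rot=[
    [0,0,0],
    [0,0,0],
    [0,0,0],
    [0,0,0],
    [0,0,0],
  ],
  claw=0.0,
  squeeze=35,
)

```text
t: 13.88
eef_pos: [0.5372, -0.1657, 0.1876]
tcp_rot: [3.141, -0.001, 0.102]
contact_force: [0.1, 0.0, -0.1]
width: 0.457
gripper_force: 0.0
```

move_arm(
  offset=[
    [0,0,0.1],
    [0,0,0],
    [0,0,0],
    [0,0,0],
    [0,0,0],
  ],
  delta_rot=[
    [0,0,0],
    [0,0,0],
    [0,0,0],
    [0,0,0],
    [0,0,0],
  ],
)

```text
t: 14.5
eef_pos: [0.5371, -0.1655, 0.1861]
tcp_rot: [-3.141, 0.0, 0.102]
contact_force: [-0.6, -0.1, -0.4]
width: 0.152
gripper_force: 35.0
```

```bash
python3 -c "
from h import *
plan([.395,.106,.31],-.238,7)"
```

```text
[-1.63, -4.07, -1.77] [-0.0, 0.0, 0.049]
[-1.82, -3.98, -1.77] [-0.0, 0.0, 0.049]
[-2.01, -3.89, -1.77] [-0.0, 0.0, 0.049]
[-2.2, -3.79, -1.77] [-0.0, 0.0, 0.049]
[-2.38, -3.67, -1.77] [-0.0, 0.0, 0.049]
[-2.56, -3.56, -1.77] [-0.0, 0.0, 0.049]
[-2.72, -3.43, -1.77] [-0.0, 0.0, 0.049]
```

move_arm(
  offset=[
    [0,0,-4.0],
    [-1.6,-4.1,-3.0],
    [-1.8,-4.0,-2.0],
    [-2.0,-3.9,-1.5],
    [-2.2,-3.8,-1.0],
  ],
  delta_rot=[
    [0,0,0],
    [0,0,0.049],
    [0,0,0.049],
    [0,0,0.049],
    [0,0,0.049],
  ],
)

```text
t: 15.12
eef_pos: [0.456, -0.0085, 0.3022]
tcp_rot: [-3.141, -0.002, -0.096]
contact_force: [0.8, 0.2, -0.3]
width: 0.151
gripper_force: 35.0
```

move_arm(
  offset=[
    [-2.4,-3.7,-0.9],
    [-2.5,-3.5,0],
    [-2.7,-3.4,0],
    [0,0,0],
    [0,0,0],
  ],
  delta_rot=[
    [0,0,0.049],
    [0,0,0.049],
    [0,0,0.049],
    [0,0,0],
    [0,0,0],
  ],
)

```text
t: 15.75
eef_pos: [0.3966, 0.1062, 0.3103]
tcp_rot: [3.141, -0.001, -0.24]
contact_force: [0.2, 0.1, -0.9]
width: 0.152
gripper_force: 35.0
```

```bash
cat > m.py <<'E'
from h import *
s=manip.get_state();print(s["t"],s["eef_pos"],s["tcp_rot"],s["q"])
c=snap("wrist")
for q,z in(("stem_tip",.083),("burner_top",.082),("knob_centre",s["eef_pos"][2]-.1696)):
  for r in manip.landmark_of("wrist",q)[:2]: print(q,r,at_z(c,r["uv"],z))
M=rot(s);p=np.array(s["eef_pos"]);t=np.linspace(0,2*np.pi,120)
def crop(P0,polys,w,h,f):
    u=proj(c,P0).astype(int);x0,y0=max(0,u[0]-w//2),max(0,u[1]-h//2)
    a=cv2.resize(c["img"][y0:y0+h,x0:x0+w,::-1],(w*f,h*f),interpolation=2)
    for P,col in polys: cv2.polylines(a,[np.int32((np.array([proj(c,x) for x in P])-[x0,y0]+.5)*f)],True,col,1)
    return a
S=np.array([.4705,.0875,.083]);yw=-.238;Rz=R.from_euler('z',yw).as_matrix()
D=[S+Rz@np.array([min(.007*np.cos(b),.0035),.007*np.sin(b),0]) for b in t]
a=crop(S,[(D,(0,0,255))],50,75,8)
tl=lambda x,y,z:p+M@np.array([x,y,z])
k=[tl(.0235*np.cos(b),.0235*np.sin(b),.1691) for b in t]
k0=[tl(.0235*np.cos(b),.0235*np.sin(b),.1861) for b in t]
b=crop(tl(0,0,.165),[(k,(0,255,0)),(k0,(255,255,0))],100,150,4)
cv2.imwrite("pics/ov5.png",np.hstack([a,b]))
E
python3 m.py
```

```text
15.75 [0.39658375 0.10622455 0.31034314] [ 3.14139725e+00 -7.22142660e-04 -2.39868998e-01] [ 2.01226514e-01 -1.70792222e-01  2.23968347e+00 -5.52256252e-04
  1.07213187e+00  2.01215589e+00]
knob_centre {'uv': [324.6, 297.5], 'confidence': 0.96} [0.39651022 0.10553354 0.14074314]
```

View pics/ov5.png

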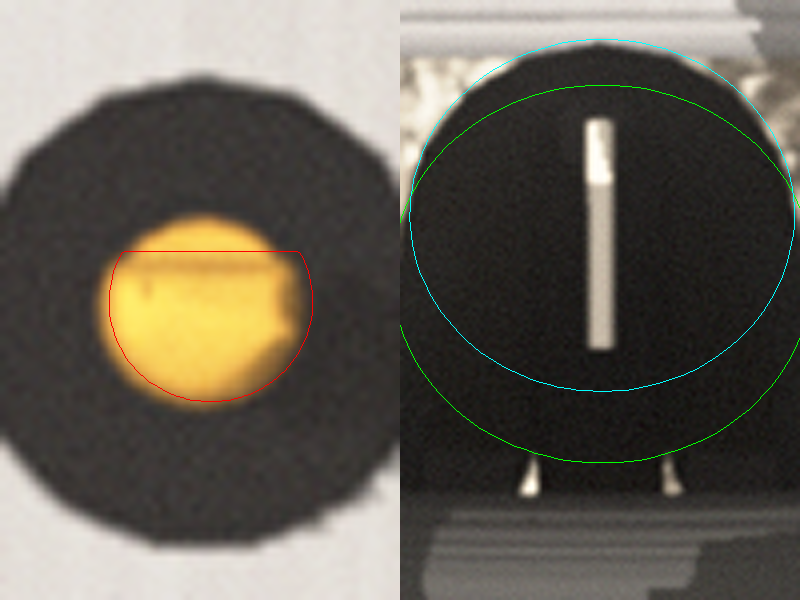

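The knob in the grip matches the prediction within 0.4 mm, with the pointer line along tool x. The stem's D is about 0.75 mm left of the estimate and its flat is aligned. Next, 7.6 cm forward, then down.

move_arm(
  offset=[
    [3.5,0,0.6],
    [3.5,0,1.4],
    [0.65,0,1.4],
    [0,0,0],
    [0,0,0],
  ],
  delta_rot=[
    [0,0,0],
    [0,0,0],
    [0,0,0],
    [0,0,0],
    [0,0,0],
  ],
)

```text
t: 16.58
eef_pos: [0.4698, 0.088, 0.2759]
tcp_rot: [3.141, 0.001, -0.241]
contact_force: [-0.8, -0.5, -0.4]
width: 0.159
gripper_force: 35.0
```

```bash
python3 -c "
from h import *
plan([.4708,.0882,.27],-.238,1)"
```

```text
[0.09, -0.04, 0.59] [0.0, 0.001, -0.003]
```

move_arm(
  offset=[
    [0.1,-0.03,0.4],
    [0,0,0.4],
    [0,0,0],
  ],
  delta_rot=[
    [0,0,0],
    [0,0,0],
    [0,0,0],
  ],
)

```text
t: 16.95
eef_pos: [0.4714, 0.0882, 0.268]
tcp_rot: [3.141, 0.0, -0.241]
contact_force: [-0.2, 0.4, -0.3]
width: 0.153
gripper_force: 35.0
```

move_arm(
  offset=[
    [-0.04,0,0.2],
    [0,0,0.2],
    [0,0,0],
  ],
  delta_rot=[
    [0,0,0],
    [0,0,0],
    [0,0,0],
  ],
)

```text
t: 17.32
eef_pos: [0.4714, 0.0883, 0.2645]
tcp_rot: [-3.141, 0.0, -0.241]
contact_force: [-1.9, 0.2, 5.9]
width: 0.155
gripper_force: 35.0
```

move_arm(
  offset=[
    [0,0,-0.4],
    [-0.1,0,0],
    [0,0,0.4],
    [0,0,0.1],
    [0,0,0],
  ],
  delta_rot=[
    [0,0,0],
    [0,0,0],
    [0,0,0],
    [0,0,0],
    [0,0,0],
  ],
)

```text
t: 17.95
eef_pos: [0.4703, 0.0884, 0.2629]
tcp_rot: [3.141, 0.0, -0.241]
contact_force: [-0.3, -0.6, -0.5]
width: 0.155
gripper_force: 35.0
```

move_arm(
  offset=[
    [0,0,0.3],
    [0,0,0.3],
    [0,0,0],
  ],
  delta_rot=[
    [0,0,0],
    [0,0,0],
    [0,0,0],
  ],
)

```text
t: 18.32
eef_pos: [0.4703, 0.0884, 0.2568]
tcp_rot: [3.141, 0.001, -0.241]
contact_force: [-0.5, 0.8, -1.1]
width: 0.156
gripper_force: 35.0
```

move_arm(
  offset=[
    [0,0,0.3],
    [0,0,0.2],
    [0,0,0],
  ],
  delta_rot=[
    [0,0,0],
    [0,0,0],
    [0,0,0],
  ],
)

```text
t: 18.7
eef_pos: [0.4704, 0.0884, 0.2524]
tcp_rot: [3.141, 0.0, -0.241]
contact_force: [-2.9, -0.6, 3.8]
width: 0.161
gripper_force: 35.0
```

move_arm(
  offset=[
    [0,0,0.2],
    [0,0,0.1],
    [0,0,0],
  ],
  delta_rot=[
    [0,0,0],
    [0,0,0],
    [0,0,0],
  ],
  squeeze=50,
)

```text
t: 19.08
eef_pos: [0.4704, 0.0884, 0.2498]
tcp_rot: [3.141, 0.0, -0.241]
contact_force: [-5.0, -2.2, 7.0]
width: 0.155
gripper_force: 50.0
```

move_arm(
  offset=[
    [0,0,0.2],
    [0,0,0.2],
    [0,0,0],
  ],
  delta_rot=[
    [0,0,0],
    [0,0,0],
    [0,0,0],
  ],
)

```text
t: 19.45
eef_pos: [0.4707, 0.0884, 0.2481]
tcp_rot: [3.141, 0.001, -0.241]
contact_force: [-12.2, -1.7, 24.0]
width: 0.147
gripper_force: 50.0
```

move_arm(
  offset=[
    [-0.03,0,-0.08],
    [0,0,0],
    [0,0,0],
  ],
  delta_rot=[
    [0,0,0],
    [0,0,0],
    [0,0,0],
  ],
)

```text
t: 19.82
eef_pos: [0.4704, 0.0885, 0.2482]
tcp_rot: [3.141, -0.0, -0.241]
contact_force: [-9.2, -2.5, 18.4]
width: 0.148
gripper_force: 50.0
```

```bash
cat > n.py <<'E'
from h import *
s=manip.get_state();print(s["t"],s["eef_pos"],s["contact_force"],s["gripper_force"])
c=snap("wrist","w9.png")
for r in manip.landmark_of("wrist","knob_centre")[:1]: print(r,at_z(c,r["uv"],s["eef_pos"][2]-.1696))
M=rot(s);p=np.array(s["eef_pos"]);t=np.linspace(0,2*np.pi,120);im=c["img"][:,:,::-1]
a=cv2.resize(im[200:350,225:425],(800,600),interpolation=2)
for z in(.1691,.1861):
    q=np.array([proj(c,p+M@np.array([.0235*np.cos(b),.0235*np.sin(b),z])) for b in t])
    cv2.polylines(a,[np.int32((q-[225,200]+.5)*4)],True,(0,255,0),1)
cv2.imwrite("pics/ov6.png",a)
E
python3 n.py
```

```text
19.825 [0.4704074  0.08847738 0.24819875] [-9.16127478 -2.50645823 18.39628577] 50.01475989818573
{'uv': [324.3, 296.0], 'confidence': 0.68} [0.47100155 0.08775032 0.07859875]
```

View pics/ov6.png

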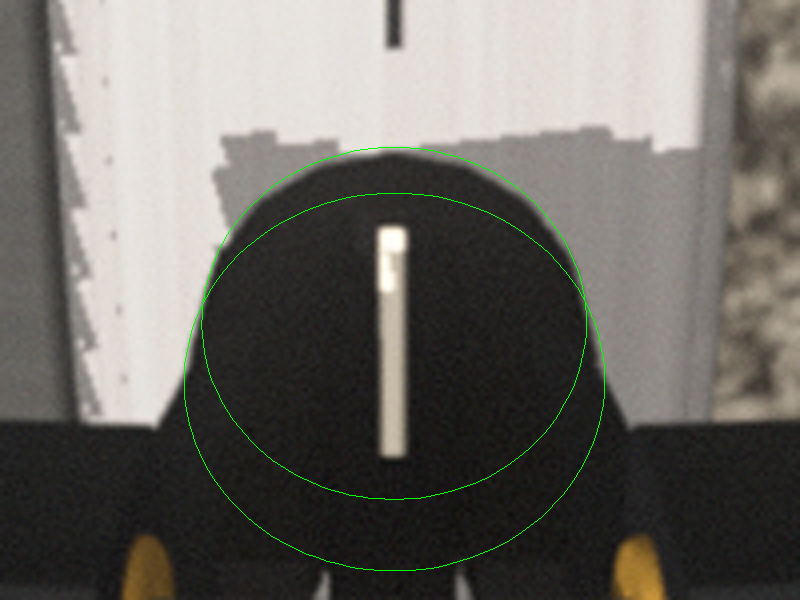

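The knob has not slipped in the grip, and its pointer lines up with the hob mark at (394,20). The underside is at about 62 mm, meaning the stem is at its stop, and it is bearing about 18 N.

```bash
python3 -c "
from plant import manip
print(manip.hand_in())"
```

```text
the job is handed in; nothing more can be done
None
```

I handed the job in at about 19.8 s of the 54 s limit: the cap sits level on the burner, and the knob is home on the stem, held pressed to the stop at about 18 N. The hand-in returned no verdict, so this rests on my own measurements and pictures.

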